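Test a choke against the reference coil

TASK

Put the rectangular choke from the parts tray into the tester's open drawer, right way up, let go of it and slide the drawer fully shut. Then squeeze the lock button on the grip head of the reference coil's telescoping core arm, pull the arm out until its pointer stands at the index marker, the small block clamped on the scale bar, and finish while holding it there with the button kept squeezed in, because a spring pulls the arm back. Leave the index marker where it is set.

Things in the scene. Friction and masses are not known exactly. Their poses are not given: they have to be found in the camera images.
- choke: The part to test: the only rectangular block in the parts tray, black, 46 (its x) x 26 (its y) x 26 mm high, 40 to 80 g, a small copper patch on top. Origin at the middle of its underside, z up. It starts flat on the tray floor, near the tray's middle; the other parts, at the tray's corners, are round drum cores, 20 mm across and 18 mm high.
- tray: Fixed blue open parts tray, 250 (x) x 150 (y) mm, walls 22 mm high and 4 mm thick, floor 4 mm thick. Origin under its middle.
- tester: Fixed white tester case, 260 wide (y) x 260 deep (x) x 100 mm high, with a 34 mm high tray standing on it, set 75 mm or more behind its front. Origin at the middle of the case's lower front edge; the case lies towards its +x, the drawer opens towards its -x (towards the robot). It stands left or right of the parts tray.
- drawer (a joint): Opening of the tester's drawer in m: 0 is fully shut, grows as it comes out; it starts open at 0.115 to 0.13. Sliding friction about 1.5 N; it stays where it is left.
- drawer_in (a point): Point on the drawer's inner floor (24 mm above the bench), 50 mm behind the inner face of its front panel, midway between its sides; moves with the drawer, axes as the tester's. Inside it is 150 mm wide (y), sides 30 mm high; front panel 10 mm thick, 168 mm wide, its top 77 mm above the bench. Only what is drawn out in front of the case is uncovered.
- drawer_pull (a point): Middle of the outer (robot-side) face of the drawer's steel pull bar, 47 mm above the bench; the bar is 100 mm long (y), 10 mm thick and high, its outer face 30 mm in front of the front panel. Push the bar along the tester's +x to shut the drawer.
- rig: Fixed reference coil with its telescoping core arm, on a base plate 8 mm thick, 138 mm wide. Origin on the bench under the middle of the grip head when the arm is home. The coil (88 mm high) lies at its +x from 69 mm on; the arm pulls out along its -x (to the robot); the scale bar (18 mm high) runs along it at y -60 to -96 mm. It stands on the other side of the tray from the tester.
- head_grip (a point): Middle of the grip head on the arm's end, 55 mm above the bench; axes as the rig's. Grey block 44 (x) x 30 (y) x 48 mm high, top 79 mm above the bench. The lock button stands out 8 mm from its +y face: grip from above with one finger on the plain -y face and one on the button. The pointer, a thin rod at 37 mm height, runs 45 mm in front of this point and 70 mm out to -y.
- lock_button (a joint): How far the lock button is squeezed in, in m: 0 is out (locked), 0.006 fully in; the lock is free from about 0.0045. Black plate 26 (x) x 34 mm (z) on the head's +y face, moving along the rig's -y; its spring takes 3 N to start and 7 N fully in, so a grip of 20 N or more squeezes it home. With the arm home and the button out, a pawl blocks the arm.
- pointer_tip (a point): Tip of the arm's pointer, 37 mm above the bench; axes as the rig's, moves with the arm.
- marker_mid (a point): Middle of the inner edge of the index marker, at the pointer's height, axes as the rig's: a black block 10 mm wide (x), 22 mm long and 22 mm high clamped on the scale bar. The pointer is at the marker when its tip and this point have the same x in the rig's frame; they pass 6 mm apart in y.
- index_marker (a joint): Where the index marker is set, in m: the arm extension at which the pointer is in line with its middle (0.07 to 0.15). The clamp slips if pushed with more than 8 N.
- core_arm: The telescoping steel arm with its grip head, button and pointer. Its origin is that of the rig shifted along the rig's -x by the arm's extension, 0 (home, start, locked) to 180 mm. A spring pulls it back with 2 N at home to 4 N far out; letting go lets it run back.
Things that resemble listed ones, but are neither listed nor needed, are in the scene too. What is shaped like the choke but white is not meant.

How it is judged:
By the outcome, as a careful person would: the job done as asked, in the order asked, and still so for the second after the job is handed in, while the arm keeps its last pose, push and grip.
It also fails if it takes over 59 s, if anything falls off the work surface, if the arm or the gripper's body presses on something with over 40 N, if the wrist force passes 120 N, or if a joint passes its speed limit or range.

ROBOT

A 7-joint arm with a two-finger parallel gripper is mounted at the origin on the work surface. World frame = base frame: x ahead of the robot, y to its left, z up, the work surface at z = 0. Lengths are in mm, angles in rad, forces in N, time in s.
With the tool pointing down it reaches from about 400 to 900 mm from the base axis. Payload 5.6 kg.
Tool frame: the origin (TCP) lies midway between the tips of the shut fingers; the grasp point (between the pads) lies 19 mm behind it; z points along the fingers, y is the line along which they close (so a half turn about z gives the same grasp; the last joint's range is limited). The gripper opens to 92 mm and grips with 3 to 60 N. Pads are 20 mm wide; open, the fingers measure 128 mm over their backs; the gripper's body (75 mm by 189 mm) begins 69 mm behind the grasp point.
Start: joints at [1.236, 0.468, -0.012, 1.603, 0.006, 1.071, -0.056], TCP at [186.948, -622.543, 214.592] pointing down, gripper open.
Joint ranges: [-2.53, 2.53], [-0.31, 2.02], [-1.57, 1.55], [0.28, 2.44], [-1.29, 4.43], [0.15, 1.84], [-2.92, 2.92]. Speed limits (rad/s): [2.57, 2.57, 3.14, 3.14, 3.14, 3.14, 3.14].

INTERFACE

Orientations are given as a rotation vector (axis times angle).
In Python, from cell import robot, grip, kin, viewer gives the robot as it stands. Calls block until the motion is done:
- robot.movep(position, orientation): joint-space move of the TCP to a pose.
- robot.servo_line(position, feed=150, rotation=None): straight line of the TCP; rotation=None keeps the orientation; feed is the mean speed in mm/s.
- robot.goto_joints(angles): joint-space move.
- grip(opening, newtons=None): opening from 0.0 (shut) to 1.0 (fully open); newtons is the grip in N (None keeps the last); returns when the fingers have stopped.
- robot.hold(seconds).
- kin.ik(position, orientation): joint angles nearest the present ones, or None.
- robot.observe(): the state.
- viewer.read_camera(name): name is "scene" or "top" or "wrist"; returns the picture (400x640x3 uint8, red, green, blue); there is no depth.
- viewer.camera_info(name): a dict with "camera_matrix" (3x3 intrinsics, pixels), "k1" (the pictures are not rectified: a ray, as slopes to the right and down, at radius r is drawn at 1 + k1 r^2 times it, then the intrinsics apply), "R" (3x3) and "t" (3): a world point X has camera coordinates R X + t. Camera axes: x right, y down, z forward; pixel columns grow to the right and rows downward; lengths in mm; the calibration is good to about 2 mm. A picture is of the moment at which its call begins: read the wrist's pose just before it. camera_info takes no time and is no camera call; for the wrist camera it gives the pose at the moment of the call.
A pose or a line that the arm cannot do raises robot.IKError and nothing moves.
- robot.job_done(): hands the job in; it is judged then, once.
Trained networks look in the newest picture that a camera, given by its name, has taken for a name from the list of things; names that differ only in an ending like _2 or _b are one class to them, and where a whole thing is asked for, a point or a joint stands for the part that bears it (a point fixed in the world has none). Each returns a list of dicts, best first, with "confidence" (0 to 1); they miss things now and then, are a little off and sometimes report something else, mostly with a low value. They report only what shows in the picture. A call takes as long as a camera call. They do not tell look-alikes from the thing itself.
- viewer.silhouettes(name, camera): "mask" (400x640 bool, what is visible of it).
- viewer.pinpoint(name, camera): "at" ([x, y, z] in mm, in the coordinates of the camera as it stood for that picture, good to about 4 mm: a listed point, or the origin of a listed thing).
The state is a dict: "t": time; "joints": joint angles; "joint_velocities": joint speeds; "joint_torque": joint torques, N m; "tcp_pos": TCP position; "tcp_rot": TCP orientation; "contact_force": force on the tool from outside, world axes, zero at the start; "wrist_torque": the same for the moment, N m; "grip_width": opening from 0.0 (shut) to 1.0 (fully open); "grip_force": force on a finger pad.
Only numpy, scipy, OpenCV 4.12 (cv2) and the standard library are available. Lean on these libraries where they do the work, as an engineer would, in place of code of your own. Each camera call takes 0.05 s, during which the arm holds its last target. There are 200 camera calls.

## Working session

There is one attempt and no reset: what is moved stays moved. The work goes in short steps, each a Python script; the robot and the scene stay as the last script left them, time stands still between calls to the robot, and variables do not carry over. Pictures are saved under pics/ and viewed, at most 10 in all, crops included, and the job is handed in when it is done.

```bash
mkdir -p pics; ls
cat > h.py <<'E'
import numpy as np, cv2
from cell import robot, grip, kin, viewer
from scipy.spatial.transform import Rotation as Rot
def towld(p,ci): return np.array(ci["R"]).T@(np.array(p)-np.array(ci["t"]))
def pin(name,cam,n=3):
    ci=viewer.camera_info(cam)
    return [(np.round(towld(d["at"],ci),1).tolist(),round(d["confidence"],2)) for d in viewer.pinpoint(name,cam)[:n]]
def proj(X,ci):
    c=np.array(ci["R"])@np.array(X,float)+np.array(ci["t"]); s=c[:2]/c[2]; s=s*(1+ci["k1"]*(s@s))
    K=np.array(ci["camera_matrix"]); return K[:2,:2]@s+K[:2,2]
def ray(u,ci):
    K=np.array(ci["camera_matrix"]); d=np.linalg.solve(K,[u[0],u[1],1])[:2]; s=d.copy()
    for _ in range(20): s=d/(1+ci["k1"]*(s@s))
    R=np.array(ci["R"]); return -R.T@np.array(ci["t"]), R.T@np.array([s[0],s[1],1])
def onz(u,z,ci):
    o,d=ray(u,ci); return o+d*(z-o[2])/d[2]
def save(cam,name):
    im=viewer.read_camera(cam); cv2.imwrite(f"pics/{name}.png",im[:,:,::-1]); return im
def down(yaw): # tool x axis at yaw-> tool y at yaw-90
    return (Rot.from_euler('z',yaw)*Rot.from_rotvec([np.pi,0,0])).as_rotvec()
E
python3 - <<'E'
from h import *
s=robot.observe(); print(s["t"],s["tcp_rot"],s["grip_width"],s["contact_force"])
a=save("scene","s0"); b=save("top","t0")
for cam in("top","scene"):
  for n in["choke","tray","tester","drawer_in","drawer_pull","rig","head_grip","pointer_tip","marker_mid","core_arm"]:
    print(cam,n,pin(n,cam))
print(robot.observe()["t"])
E
```

```text
pics
0.0 [-3.10652285e+00 -4.56448758e-01  6.09859380e-04] 1.0029806576192248 [-0.12261484  0.89028004  0.77374061]
top choke [([577.3, 405.2, 0.5], 0.81), ([443.3, 139.3, -3.0], 0.79), ([764.8, -81.2, 2.8], 0.76)]
top tray [([548.9, -9.9, -2.3], 0.88)]
top tester [([629.8, 250.4, 0.7], 0.85)]
top drawer_in [([561.4, 253.1, 17.5], 0.83)]
top drawer_pull [([473.6, 251.0, 45.2], 0.73)]
top rig [([663.1, -218.8, -2.0], 0.77)]
top head_grip [([660.7, -220.8, 55.2], 0.7)]
top pointer_tip [([615.8, -292.0, 38.3], 0.82)]
top marker_mid [([501.9, -286.7, 38.8], 0.58)]
top core_arm [([661.0, -219.4, -0.8], 0.83)]
scene choke [([763.5, -80.4, -0.9], 0.88), ([575.7, 406.5, -2.4], 0.61), ([578.5, 0.4, -0.4], 0.52)]
scene tray [([546.4, -8.0, -0.2], 0.57)]
scene tester [([630.8, 254.7, 2.1], 0.96), ([662.4, -220.8, 53.1], 0.46), ([663.6, -223.1, 0.7], 0.43)]
scene drawer_in [([569.5, 256.9, 25.1], 0.83)]
scene drawer_pull [([476.8, 250.3, 47.8], 0.78)]
scene rig [([665.3, -221.5, -4.5], 0.93)]
scene head_grip [([663.8, -220.5, 53.5], 0.65)]
scene pointer_tip [([611.8, -285.8, 35.1], 0.84)]
scene marker_mid [([474.7, 252.7, 47.0], 0.56), ([497.5, -287.0, 39.1], 0.44)]
scene core_arm [([665.0, -222.1, 5.0], 0.83)]
1.1
```

View pics/t0.png

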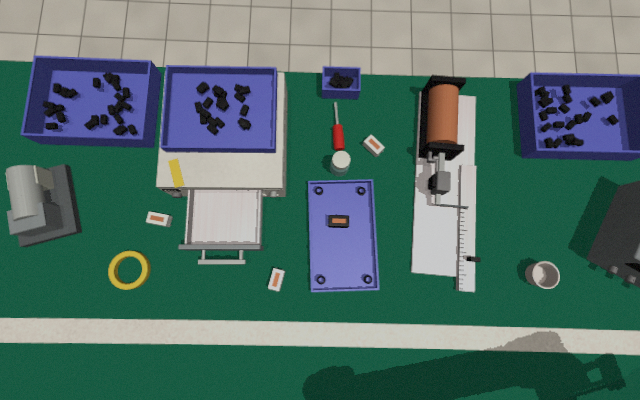

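View pics/s0.png

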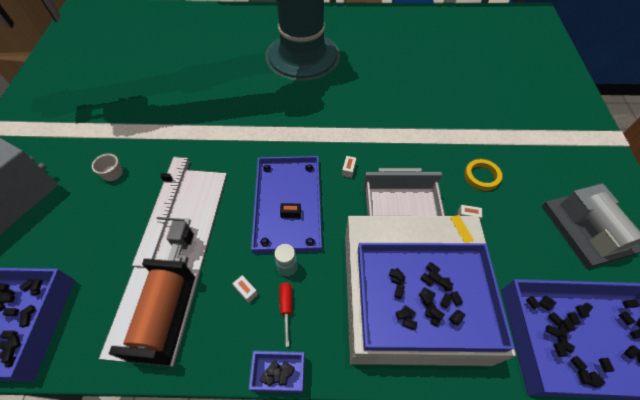

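The top view shows the choke at pixel (339,221) with its long side along world y. White look-alikes lie at (158,218), (277,280) and (373,145). The marker is at (473,259), the grip head at (440,180), and the drawer is open at (222,218). Next I'll take close wrist looks.

Run:
```python
from h import *
def look(x,y,z,name):
    robot.movep([x,y,z],down(0)); s=robot.observe(); print(name,s["t"],np.round(s["joints"],2),np.round(s["tcp_pos"],1))
    ci=viewer.camera_info("wrist"); im=save("wrist",name); print("cam",np.round(towld([0,0,0],ci)),"proj",proj([x,y,0],ci))
    return ci,im
for y in (0.,np.pi): print(kin.ik([578,0,230],down(y)))
ci,im=look(590,-225,300,"w_rig")
for n in["rig","core_arm","head_grip","pointer_tip","marker_mid"]: print(n,pin(n,"wrist"))
ci,im=look(578,0,260,"w_choke")
print("choke",pin("choke","wrist"))
for d in viewer.silhouettes("choke","wrist")[:2]:
    c=max(cv2.findContours(d["mask"].astype(np.uint8),0,2)[0],key=cv2.contourArea)
    p=np.array([onz(q[0],30,ci)[:2] for q in c],np.float32); print(d["confidence"],cv2.minAreaRect(p))
print(robot.observe()["t"])
h=np.hstack([cv2.imread("pics/w_rig.png"),cv2.imread("pics/w_choke.png")]); cv2.imwrite("pics/w2.png",cv2.resize(h,(800,250),interpolation=cv2.INTER_AREA))
```

```text
[ 0.34569855  0.38698429 -0.51350499  1.74167757  0.21312291  1.06853159
 -1.8102056 ]
[ 0.6082168   0.49184945 -0.88753877  1.72581661  0.41786156  1.12556248
  1.16494513]
w_rig 3.1583 [ 0.48  0.38 -0.22  1.54  0.09  1.23 -1.33] [ 589.4 -226.4  299.8]
cam [ 664. -227.  469.] proj [317.14897705 162.99527674]
rig []
core_arm [([661.3, -224.4, -3.4], 0.8)]
head_grip [([659.6, -223.4, 55.7], 0.63)]
pointer_tip [([619.4, -293.4, 34.3], 0.89)]
marker_mid [([508.4, -287.2, 36.6], 0.52)]
w_choke 4.375 [ 0.2   0.33 -0.31  1.72  0.11  1.11 -1.72] [578.5  -1.9 260.3]
cam [653.  -2. 430.] proj [316.51709313 169.00241265]
choke [([577.2, 403.7, -4.8], 0.94), ([581.0, 1.7, 3.5], 0.79), ([763.1, -80.3, 1.0], 0.73)]
0.82 ((757.8688354492188, -78.6352767944336), (45.502803802490234, 32.155433654785156), 44.4378547668457)
0.63 ((581.3275146484375, -0.05798149108886719), (46.113685607910156, 27.484546661376953), 89.84375)
4.525
```

View pics/w_rig.png

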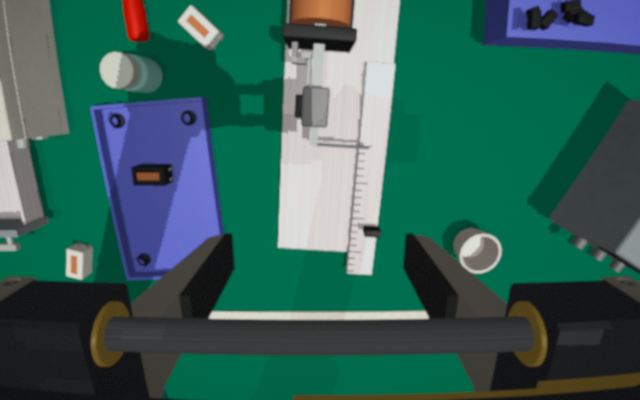

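View pics/w_choke.png

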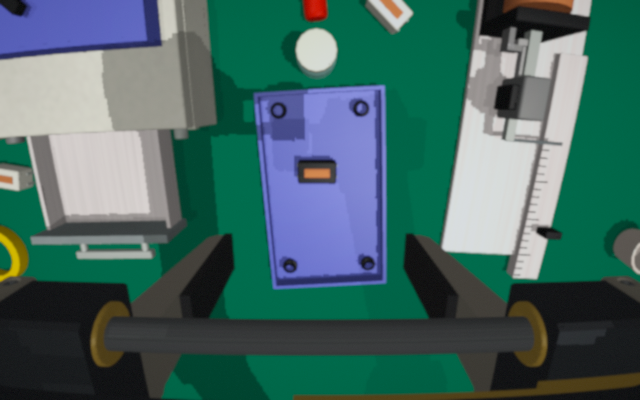

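The rig view shows the head at (315,106), the marker at (370,231) and the scale bar's left edge running from (365,62) to (347,273). The choke view shows the choke at (317,171), square to world axes. Now I'll compute the rig and tester yaws and pick the choke.

Run:
```python
from h import *
ci=viewer.camera_info("wrist")
def yaw(a,b,z,ci): 
    A,B=onz(a,z,ci),onz(b,z,ci); d=A-B; return np.round(A[:2]),np.round(B[:2]),np.degrees(np.arctan2(d[1],d[0])).round(2)
# choke view (arm still there)
print("plate L",yaw((479,22),(443,249),8,ci)); print("scale R",yaw((587,57),(536,278),18,ci)); print("scale L",yaw((557,57),(512,275),18,ci))
print("panel",yaw((33,236),(185,238),77,ci)); print("pull",yaw((78,256),(152,256),52,ci)); 
t=viewer.camera_info("top")
print("case",yaw((157,189),(285,194),100,t)); print("scaleT",yaw((475,166),(475,291),18,t),yaw((462,165),(457,290),18,t)); print("plateT",yaw((418,96),(412,272),8,t))
print("panel",yaw((180,246),(262,248),77,t))
grip(0.75)
robot.movep([580,0,90],down(0)); robot.servo_line([580,0,8],120)
grip(0.0,25); s=robot.observe(); print(s["t"],s["tcp_pos"],s["grip_width"]*92,s["grip_force"],s["contact_force"])
robot.servo_line([580,0,150],150); s=robot.observe(); print(s["t"],s["grip_width"]*92,s["contact_force"])
```

```text
plate L (array([ 751., -189.]), array([ 471., -169.]), np.float64(-4.0))
scale R (array([ 717., -322.]), array([ 430., -301.]), np.float64(-4.06))
scale L (array([ 715., -283.]), array([ 435., -266.]), np.float64(-3.55))
panel (array([516., 330.]), array([515., 146.]), np.float64(89.64))
pull (array([480., 297.]), array([482., 200.]), np.float64(90.7))
case (array([624., 380.]), array([621., 117.]), np.float64(89.25))
scaleT (array([ 716., -319.]), array([ 430., -304.]), np.float64(-3.1)) (array([ 717., -289.]), array([ 431., -264.]), np.float64(-4.93))
plateT (array([ 893., -192.]), array([ 467., -168.]), np.float64(-3.23))
panel (array([510., 331.]), array([510., 162.]), np.float64(89.85))
7.0583 [ 5.80368521e+02 -3.61919526e-02  8.54266777e+00] 45.893955932002584 24.984737634658813 [-0.3888717   0.13879152  4.06125509]
8.1583 45.74432468212872 [-0.20538125  0.42991385 -0.68007104]
```

Run:
```python
from h import *
robot.movep([566,253,150],down(0)); robot.servo_line([566,253,50],150); robot.servo_line([566,253,29],60)
s=robot.observe(); print(s["t"],s["tcp_pos"],s["contact_force"])
grip(0.75); robot.servo_line([566,253,160],180)
robot.movep([500,253,250],down(0)); ci=viewer.camera_info("wrist"); save("wrist","w_dr")
for n in["choke","drawer_pull","drawer_in"]: print(n,pin(n,"wrist"))
print(robot.observe()["t"])
```

```text
10.4667 [565.71487563 252.9146715   28.48330467] [ 0.5085749   0.76504402 -0.38394684]
choke [([447.3, 135.1, -0.1], 0.75), ([565.5, 250.4, 23.4], 0.6), ([577.8, 403.2, -7.6], 0.6)]
drawer_pull [([481.2, 251.4, 44.5], 0.78)]
drawer_in [([566.4, 257.1, 25.3], 0.85)]
12.5833
```

View pics/w_dr.png

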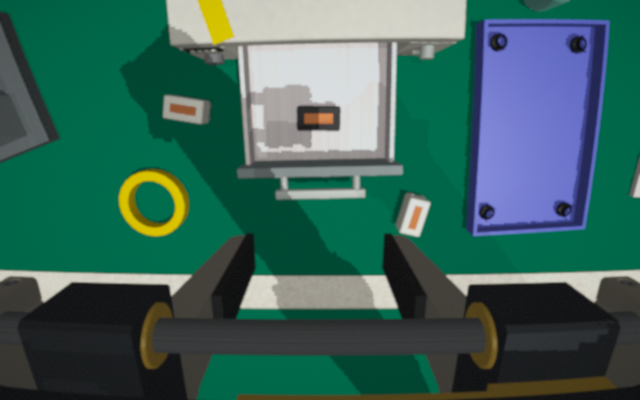

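The choke sits upright in the drawer with its copper patch up at (318,118), and the pull bar is at (320,194). Next I'll shut the drawer.

Run:
```python
from h import *
grip(0.0,20)
robot.movep([440,253,120],down(0)); robot.servo_line([440,253,40],150)
f0=robot.observe()["contact_force"][0]
robot.servo_line([575,253,40],90); s=robot.observe(); print(s["t"],s["tcp_pos"],s["contact_force"][0]-f0)
x=575
while x<620:
    x+=2; robot.servo_line([x,253,40],30); s=robot.observe(); f=s["contact_force"][0]-f0
    print(x,round(s["tcp_pos"][0],1),round(f,1))
    if f<-12: break
robot.servo_line([x-15,253,40],80)
save("top","t_shut")
print(robot.observe()["t"],pin("drawer_pull","top"))
```

```text
16.6 [575.17312492 252.55793128  40.15989481] 0.11315882410733644
577 577.1 -0.8
579 579.2 -0.7
581 581.2 -0.6
583 582.2 -3.5
585 582.3 -8.6
587 582.4 -13.3
18.4833 [([590.7, 251.0, 47.1], 0.91)]
```

Drawer force rose sharply at a fixed position with the pull at x≈591, so it's shut. Now a close look at pointer and marker.

Run:
```python
from h import *
y=np.radians(-3.8)
robot.servo_line([520,253,140],250)
grip(0.75)
robot.movep([535,-275,190],down(y)); robot.hold(0.2)
ci=viewer.camera_info("wrist"); save("wrist","w_mark")
import json; json.dump({k:np.array(v).tolist() for k,v in ci.items() if k in("camera_matrix","k1","R","t")},open("ci_mark.json","w"))
for n in["pointer_tip","marker_mid","head_grip","core_arm"]: print(n,pin(n,"wrist"))
print(robot.observe()["t"],proj([615,-290,37],ci),proj([502,-287,37],ci))
cv2.imwrite("pics/w_mark2.png",cv2.resize(cv2.imread("pics/w_mark.png")[0:300,200:500],None,fx=2,fy=2,interpolation=cv2.INTER_CUBIC))
```

```text
pointer_tip [([612.2, -293.4, 36.3], 0.61)]
marker_mid [([504.0, -289.1, 37.2], 0.74)]
head_grip []
core_arm [([664.8, -224.3, -1.0], 0.66)]
22.5833 [330.18871951 101.19216873] [333.64025514 219.61590427]
```

View pics/w_mark2.png

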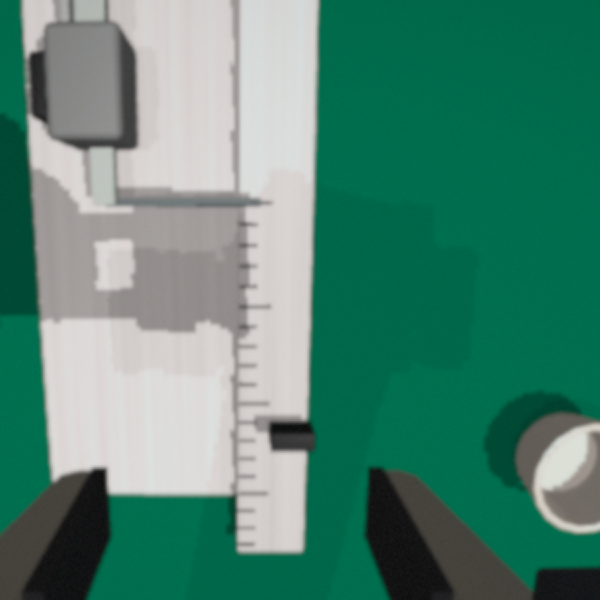

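View pics/t_shut.png

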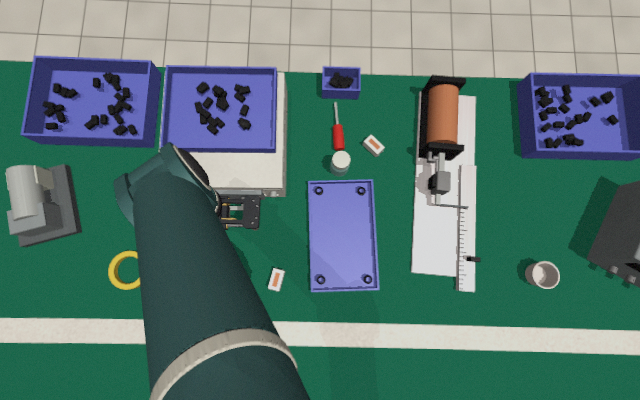

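The crop shows the pointer tip at about (266,202), the marker block at (271–313, 423–450) and the head at (88,80). The top view shows the drawer under the arm. I'll zoom the marker for exact face edges.

Run:
```python
import numpy as np, cv2, json
im=cv2.imread("pics/w_mark.png"); g=cv2.cvtColor(im,cv2.COLOR_BGR2GRAY)
print("marker rows 208-228"); print(g[208:228,326:360:2])
print("tip rows 96-106"); print(g[96:106,322:340])
a=cv2.resize(im[195:235,315:370],None,fx=8,fy=8,interpolation=cv2.INTER_CUBIC); b=cv2.resize(im[85:125,300:355],None,fx=8,fy=8,interpolation=cv2.INTER_CUBIC)
cv2.imwrite("pics/mk.png",np.vstack([a,b])[:600])
import cell
from h import *
ci=json.load(open("ci_mark.json")); ci={k:(np.array(v) if k!="k1" else v) for k,v in ci.items()}
yw=np.radians(-3.8); ex=np.array([np.cos(yw),np.sin(yw)])
for z in (37,40,48):
  for r in (211.5,213,216.5,224.5): print(z,r,(onz((345,r),z,ci)[:2]@ex).round(1),end=" ")
  print()
print("tip",onz((332,101),37,ci)[:2], onz((332,101),37,ci)[:2]@ex,"cam",towld([0,0,0],ci))
```

```text
marker rows 208-228
[[198 162 159 156 157 154 157 158 160 160 158 158 175 187 107  70  70]
 [187 147 146 143 140 133 136 136 137 138 136 136 152 164  94  68  69]
 [164 135 144 141 126 105 105 107 109 109 107 107 116 120  73  66  70]
 [151 131 143 141 111  65  64  63  65  63  64  63  66  65  45  61  69]
 [173 139 144 140 101  31  26  26  27  27  27  29  28  24  27  58  69]
 [193 150 145 140  96  22  13  16  15  14  17  16  15  14  22  52  69]
 [203 162 146 142  94  21  17  16  13  17  11  15  19  16  16  45  68]
 [207 177 162 157 102  24  21  19  20  20  18  21  17  19  20  43  67]
 [209 195 188 183 121  35  32  34  32  32  33  35  33  35  36  46  65]
 [208 206 205 200 138  45  48  48  50  49  50  50  51  53  53  55  63]
 [201 207 210 205 146  54  56  56  57  58  57  59  60  60  62  61  63]
 [181 203 210 206 152  56  55  56  59  58  61  60  62  61  63  61  62]
 [169 201 210 205 157  58  54  56  57  58  58  59  59  60  61  59  64]
 [188 205 210 206 167  61  54  53  54  56  56  57  57  58  57  59  64]
 [204 208 210 207 180  68  53  54  55  55  56  55  57  56  55  57  64]
 [208 209 210 2
[... 684 characters left out ...]
27 138 156 169 174 175 180 187 196 206 211 212]
 [116 120 121 118 116 117 118 127 138 148 154 154 159 171 190 205 212 212]
 [121 132 138 138 137 138 140 146 160 173 178 178 180 187 199 208 211 213]
 [146 166 174 175 175 175 177 181 191 199 201 201 201 203 207 210 212 212]
 [170 190 200 201 201 202 202 205 207 209 209 208 209 209 210 211 212 212]
 [175 199 209 210 210 210 211 212 212 212 211 210 209 210 210 211 212 212]]
37 211.5 528.3 37 213 526.8 37 216.5 523.2 37 224.5 514.8 
40 211.5 529.2 40 213 527.7 40 216.5 524.1 40 224.5 515.9 
48 211.5 531.7 48 213 530.2 48 216.5 526.7 48 224.5 518.6 
tip [ 615.06474971 -291.65029347] 633.0413128565231 cam [ 609.7622007  -279.08159069  359.57500728]
```

View pics/mk.png

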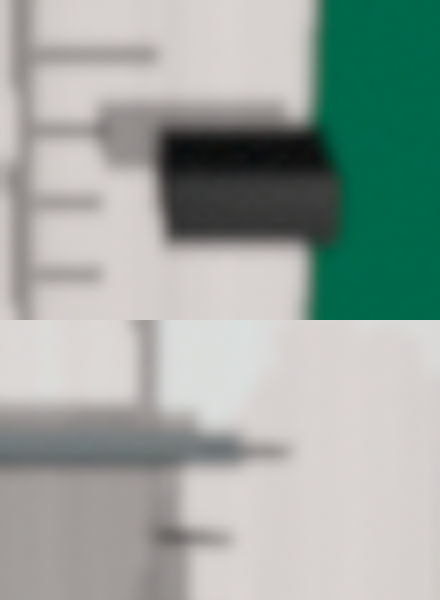

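The marker's top face spans rows 216.3–224.6 and the pointer rod is at row 101, which gives an extension of about 113.5 mm. Next: refine yaw and head position, then grip and release the lock.

Run:
```python
import json
from h import *
ci=json.load(open("ci_mark.json")); ci={k:(np.array(v) if k!="k1" else v) for k,v in ci.items()}
def yaw(a,b,z):
    d=onz(a,z,ci)-onz(b,z,ci); return np.degrees(np.arctan2(d[1],d[0])).round(2)
print("yaws",yaw((319.5,40),(318.5,270),18),yaw((359.5,1),(352,275),18),yaw((211,5),(226,240),8))
print("head",[onz((200+u/2,v/2),79,ci)[:2].round(1) for u,v in((48,22),(118,22),(124,138),(52,138))])
yw=np.radians(-3.8); hx,hy=662,-221.8
robot.movep([hx,hy,150],down(yw)); robot.servo_line([hx,hy,100],150); robot.servo_line([hx,hy,38],60)
s=robot.observe(); print(s["t"],s["tcp_pos"],s["contact_force"])
grip(0.0,35); robot.hold(0.2); s=robot.observe(); print(s["t"],s["tcp_pos"],s["grip_width"]*92,s["grip_force"],s["contact_force"])
c=viewer.camera_info("wrist"); T=np.array(s["tcp_pos"]); ex=np.array([np.cos(yw),np.sin(yw),0]); ey=np.array([-ex[1],ex[0],0])
print(proj(T,c),proj(T-45*ex-70*ey,c),proj(T-45*ex-30*ey,c))
```

```text
yaws -3.96 -3.84 -3.81
head [array([ 686.5, -212.5]), array([ 684.3, -239. ]), array([ 642.2, -237.2]), array([ 644.4, -209.1])]
24.875 [ 662.4135473  -221.90221418   38.55184339] [ 0.52137524 -0.26640936 -0.63028019]
25.75 [ 662.15431697 -221.85117449   38.2659056 ] 30.909489308662067 35.00081956386566 [-0.90938944 -0.35668733  2.95317295]
[318.115234   252.01294208] [439.13034546 323.01595299] [370.42726536 324.00768581]
```

Run:
```python
from h import *
yw=np.radians(-3.85); ex=np.array([np.cos(yw),np.sin(yw),0])
T0=np.array(robot.observe()["tcp_pos"])
for d in (5,15,60,105):
    robot.servo_line(T0-d*ex,60); s=robot.observe()
    print(d,s["t"],np.round(s["tcp_pos"]-T0,1),(s["grip_width"]*92).round(1),np.round(s["contact_force"],1))
    if np.linalg.norm(s["contact_force"][:2])>20: break
for cam in("wrist","top","scene"):
    save(cam,"p_"+cam)
    for n in("pointer_tip","marker_mid","head_grip"): print(cam,n,pin(n,cam,2))
a=[cv2.imread(f"pics/p_{c}.png") for c in("wrist","top","scene")]
cv2.imwrite("pics/p3.png",np.vstack([np.hstack([cv2.resize(a[1][120:320,380:540],(400,500)) ,cv2.resize(a[2][120:280,100:228],(400,500))])]))
```

```text
Traceback (most recent call last):
AttributeError: 'float' object has no attribute 'round'
```

Run:
```python
from h import *
yw=np.radians(-3.85); ex=np.array([np.cos(yw),np.sin(yw),0])
T0=np.array([662.15,-221.85,38.27])
for d in (5,15,60,105):
    robot.servo_line(T0-d*ex,60); s=robot.observe()
    print(d,s["t"],np.round(s["tcp_pos"]-T0,1),round(s["grip_width"]*92,1),np.round(s["contact_force"],1))
    if np.linalg.norm(s["contact_force"][:2])>20: break
for cam in("wrist","top","scene"):
    save(cam,"p_"+cam)
    for n in("pointer_tip","marker_mid","head_grip"): print(cam,n,pin(n,cam,2))
a=[cv2.imread(f"pics/p_{c}.png") for c in("wrist","top","scene")]
cv2.imwrite("pics/p3.png",np.hstack([cv2.resize(a[1][120:320,380:540],(400,500)) ,cv2.resize(a[2][120:280,100:228],(400,500))]))
```

```text
5 26.25 [-4.8  0.3  0.1] 30.8 [ 1.7 -0.9  0.3]
15 26.5667 [-15.2   1.    0.1] 30.9 [ 1.1 -0.2  0.8]
60 27.4667 [-59.8   3.9   0. ] 31.0 [ 2.8 -0.7  1. ]
105 28.3667 [-104.7    7.     0. ] 30.6 [ 2.7 -0.8  0.3]
wrist pointer_tip []
wrist marker_mid []
wrist head_grip [([555.6, -216.9, 53.4], 0.86)]
top pointer_tip [([511.2, -288.6, 35.6], 0.67), ([663.7, -217.0, 3.0], 0.52)]
top marker_mid [([504.4, -284.2, 40.0], 0.42)]
top head_grip [([664.5, -219.2, 0.6], 0.57)]
scene pointer_tip [([505.4, -276.9, 36.3], 0.68)]
scene marker_mid []
scene head_grip [([558.0, -213.3, 54.0], 0.68), ([544.9, -7.8, -1.3], 0.4)]
```

View pics/p3.png

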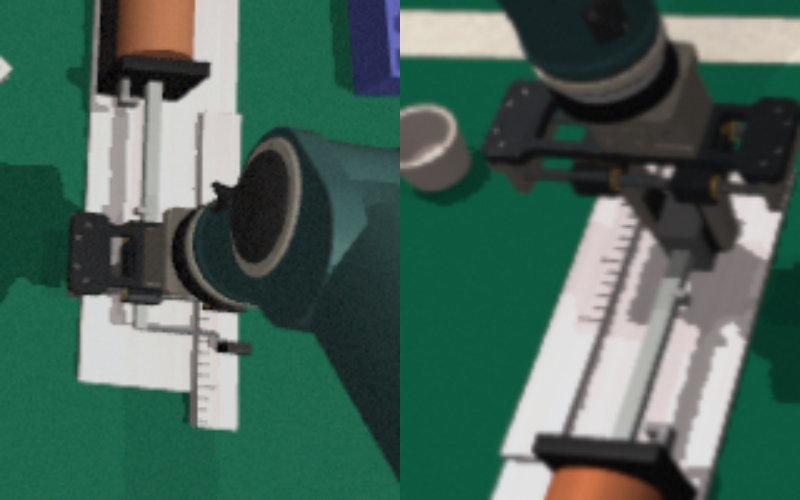

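The top crop shows the pointer tip at (215,334), just short of the marker at (232,348), consistent with about 9 mm remaining. I'll move to 113.5 and measure sub-pixel in averaged top pictures.

Run:
```python
from h import *
np.set_printoptions(linewidth=200)
yw=np.radians(-3.85); ex=np.array([np.cos(yw),np.sin(yw),0]); ey=np.array([-ex[1],ex[0],0])
T0=np.array([662.15,-221.85,38.27]); ci=viewer.camera_info("top"); print("cam",towld([0,0,0],ci).round())
robot.servo_line(T0-111*ex,20); s=robot.observe(); print(s["t"],(s["tcp_pos"]-T0)@ex,s["contact_force"])
g=np.mean([viewer.read_camera("top") for _ in range(6)],0); cv2.imwrite("pics/f.png",g[:,:,::-1])
g=g.mean(2); print("rows 246-266, cols 454-482"); print(g[246:267,454:482].astype(int))
# ex-coordinate of image rows for z=37, 40
for z in(18,37,40): print(z,[(r,(onz((470,r),z,ci)@ex).round(1)) for r in(250,254,258,262)])
print("col slope",(onz((460,255),37,ci)@ex-onz((470,255),37,ci)@ex).round(2))
c=cv2.resize(cv2.imread("pics/f.png")[236:276,435:490],None,fx=12,fy=12,interpolation=cv2.INTER_CUBIC); cv2.imwrite("pics/f12.png",c)
```

```text
cam [470.  59. 854.]
29.4167 -111.31559478752767 [ 3.35162164 -1.60420655 -0.28184274]
rows 246-266, cols 454-482
[[210 205 153 131  91 123 201  21  36  40  19  31  28  24  25  28  25  31  39  46  55  70  72  73  79  78  79  69]
 [210 203 137 131  90  95 154  41  40  49 106  75  75  57  31  25  26  28  30  30  37  40  45  50  57  70  72  67]
 [210 204 136 131  92 120 200 197 199 199 200 196 196 202 202 197 186 168 167 155 128  68  55  63  68  70  71  69]
 [210 204 135 131  94 127 208 209 210 210 209 207 207 213 215 214 213 209 208 208 204 106  69  68  70  69  71  68]
 [210 204 134 124  94 132 208 210 210 211 210 208 208 213 215 215 216 215 214 215 214 114  71  70  69  70  70  71]
 [211 204 136 121  94 122 187 188 190 211 210 208 209 213 215 215 216 215 215 215 214 115  71  69  71  70  69  69]
 [211 204 135 122  95 130 180 179 156 165 145 145 188 213 215 215 215 215 215 215 214 114  70  68  69  69  70  70]
 [210 205 134 121  96 139 203 205 202 202 199 196 203 213 214 215 216 215 215 215 214 116  71  69  70  70  70  70]
 [155 154 134 121  96 143 209 210 211 211 210 208 209 213 214 215 
[... 1187 characters left out ...]
69  70  71]
 [211 207 134 113  98 152 154 173 173 175 212 209 209 214 215 216 216 215 215 216 215 120  69  70  70  71  68  71]
 [211 207 134 113 105 186 195 199 199 200 211 209 209 214 215 216 216 216 216 216 215 121  71  69  70  69  69  70]]
18 [(250, np.float64(538.1)), (254, np.float64(529.2)), (258, np.float64(520.2)), (262, np.float64(511.4))]
37 [(250, np.float64(536.5)), (254, np.float64(527.7)), (258, np.float64(519.0)), (262, np.float64(510.3))]
40 [(250, np.float64(536.2)), (254, np.float64(527.5)), (258, np.float64(518.8)), (262, np.float64(510.1))]
col slope -2.04[ WARN:0@2.825] global loadsave.cpp:1063 imwrite_ Unsupported depth image for selected encoder is fallbacked to CV_8U.
```

View pics/f12.png

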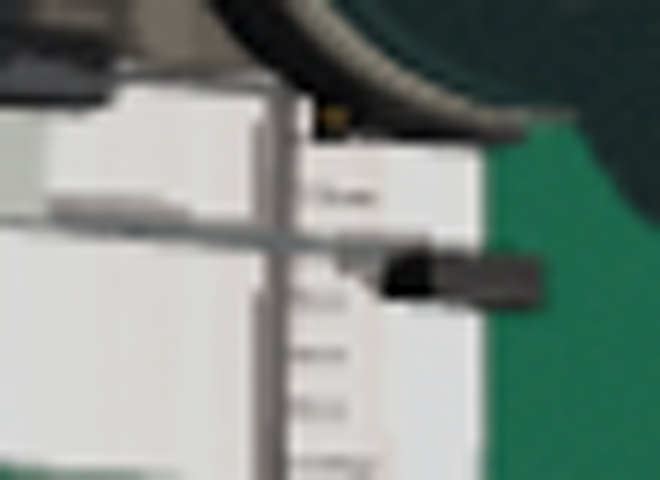

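The rod is at row 255.98 (col 461) and the marker's top face is centred at row 258.44 (col 471). That leaves about 3.6 mm by this view and 2.2 mm by the wrist view, so I'll advance about 3 mm and re-measure.

Run:
```python
from h import *
np.set_printoptions(linewidth=200)
yw=np.radians(-3.85); ex=np.array([np.cos(yw),np.sin(yw),0])
T0=np.array([662.15,-221.85,38.27]); ci=viewer.camera_info("top")
robot.servo_line(T0-114.2*ex,15); robot.hold(0.3); s=robot.observe(); print(s["t"],(s["tcp_pos"]-T0)@ex,s["contact_force"],s["grip_force"],s["grip_width"]*92)
g=np.mean([viewer.read_camera("top") for _ in range(6)],0).mean(2)
print(g[252:264,440:482].astype(int))
print(pin("drawer_pull","top"),pin("pointer_tip","top"),pin("marker_mid","top"))
for c in list(range(444,452))+[460,461,462]:
    w=np.clip(205-g[254:261,c],0,None); r=(w@np.arange(254,261))/w.sum(); print(c,r.round(2),(onz((c,r),37,ci)@ex).round(2))
```

```text
30.3833 -114.21001847008097 [ 3.45750577 -1.11658138  1.44388724] 34.9997341632843 31.088373148063408
[[214 214 214 213 212 213 211 211 211 211 212 214 213 211 210 204 135 121  96 128 179 179 158 166 145 145 188 213 214 215 215 215 215 215 214 115  73  70  68  70  70  69]
 [213 213 213 213 212 213 212 212 211 211 212 214 213 211 210 204 134 121  97 140 204 205 202 202 199 196 203 213 214 215 215 215 214 214 214 115  70  69  70  70  70  69]
 [157 161 161 159 158 160 159 159 159 159 160 175 213 211 210 209 196 122  97 143 209 210 211 211 211 208 209 213 214 215 216 215 214 215 214 116  72  72  70  70  70  71]
 [110 113 114 118 117 120 125 128 132 131 133 141 162 160 158 159 156 122  97 145 209 210 209 162 163 160 161 171 172 173 174 214 215 215 215 116  71  69  69  69  68  69]
 [125  95 104 107 106 106 109 109 110 110 111 111 112 114 118 119 118 119  96 103 130 145 147 102 136 134 115 105 103  92  94 141 143 149 162  86  60  59  68  70  68  69]
 [206 204 204 197 175 182 175 151 153 124 133 127  95 104 106 106 106 107 102  99  95 102 104 100 113 116 109  67  41  26  27  58  57  64  83  
[... 675 characters left out ...]
121  81  48  47  39  40  49  54  66]
 [214 214 214 212 213 213 213 212 211 212 213 215 213 211 210 205 135 112 106 182 204 205 205 205 211 209 209 213 215 208 207 208 202 201 197 103  64  62  60  61  65  70]
 [215 214 214 212 213 213 213 212 211 212 213 214 213 211 211 206 133 112 107 188 210 211 211 211 212 208 209 213 215 215 216 215 215 215 215 118  69  70  70  69  70  71]]
[([589.3, 249.3, 46.7], 0.86)] [([501.1, -285.3, 38.6], 0.9), ([628.9, 251.4, -0.4], 0.61)] [([500.0, -285.8, 40.4], 0.49)]
444 255.42 519.31
445 255.4 519.58
446 255.44 519.69
447 255.58 519.57
448 255.58 519.79
449 255.74 519.64
450 255.69 519.95
451 255.83 519.85
460 257.41 518.23
461 257.26 518.76
462 257.29 518.92
```

The pointer is now within about 1 mm of the marker and the drawer is still shut (pull at x 589). One last 0.6 mm trim, then I'll hand in while holding.

Run:
```python
from h import *
yw=np.radians(-3.85); ex=np.array([np.cos(yw),np.sin(yw),0])
robot.servo_line(np.array([662.15,-221.85,38.27])-114.8*ex,10); robot.hold(0.3)
s=robot.observe(); print(s["t"],s["grip_width"]*92,s["grip_force"],s["contact_force"]); print(robot.job_done())
```

```text
31.3833 31.11490230938144 34.999104738235474 [ 3.06438475 -1.96081357 -0.61776201]
the job is handed in; nothing more can be done
None
```

The job is handed in at 31.4 s: the choke is upright in the shut drawer, and the arm is held with the button squeezed at 35 N and the pointer within about 1 mm of the index marker by my camera measurements; the judge's verdict was not shown.

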